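Bring the swinging feeder to rest over the feed inlet

ROBOT

A 6-joint arm with a two-finger parallel gripper is mounted at the origin on the work surface. World frame = base frame: x ahead of the robot, y to its left, z up, the work surface at z = 0. Lengths are in m, angles in rad, forces in N, time in s.
With the tool pointing down it reaches from about 0.425 to 0.95 m from the base axis. Payload 3.5 kg.
Tool frame: the origin (TCP) lies between the finger pads; the fingertips stand 19 mm ahead of it and the grasp point (between the pads) is the TCP; z points along the fingers, y is the line along which they close (so a half turn about z gives the same grasp; the last joint's range is limited). The gripper opens to 85 mm and grips with 20 to 120 N. Pads are 22 mm wide; open, the fingers measure 114 mm over their backs; the gripper's body (76 mm by 85 mm) begins 54 mm behind the grasp point. The pads swing forward as they close: fully open they stand 13 mm farther back than shut.
Start: joints at [0.951, 0.286, 1.577, -0, 1.279, -0.15], TCP at [0.306, 0.602, 0.25] pointing down, gripper open.
Joint ranges: [-2.77, 2.77], [-0.9, 2.22], [0.21, 2.48], [-1.53, 4.67], [0.24, 2.81], [-2.84, 2.84]. Speed limits (rad/s): [2.79, 2.79, 3.14, 3.14, 3.14, 3.14].

INTERFACE

Orientations are given as a unit quaternion [x, y, z, w].
In Python, from plant import monitor, eyes, ctrl gives the robot as it stands.
- The arm moves only by the shell command python3 -m handwheel 'ROWS' [FORCE]. ROWS is JSON, a list of rows, each a list of 7 numbers: the shift along the tool's x, y, z in units of 40 cm (1.0 is 40 cm), then the turn, a rotation vector about the tool's x, y, z in units of pi rad (1.0 is pi rad), then the opening, from -1 (shut) to 1 (fully open). A call has 1 to 12 rows; each row is the pose to reach, as a shift and turn from the pose commanded when the call began, along the tool's axes at that moment, turning the shorter way round; what a row does not reach only later rows make up. A row lasts 1/8 s, in which the tool goes at most 62.5 mm and 10.7 degrees, less where a joint would pass 70% of its speed; a pose out of reach is approached as far as the arm can. A call with a number of a shift or a turn outside -1 to 1 is refused whole. A call with a gripper value outside its range is refused whole. The fingers move at their own pace and stop on an object; FORCE is the grip in N (left out, the last holds). Time passes only in rows, so rows that repeat a pose let the fingers close. It gives the time, the measured TCP pose, the force, the opening and the grip force at its end, in the units of the state.
- monitor.get_state(): the state, without advancing time (a new reading comes with each control period).
- eyes.read_camera(name): name is "scene" or "top" or "wrist"; returns the picture (420x560x3 uint8, red, green, blue); there is no depth.
- eyes.camera_params(name): a dict with "K" (3x3 intrinsics, pixels), "R" (3x3) and "t" (3): a world point X has camera coordinates R X + t. Camera axes: x right, y down, z forward; pixel columns grow to the right and rows downward; lengths in m; the calibration is good to about 2 mm. A picture is of the moment at which its call begins: read the wrist's pose just before it. camera_params takes no time and is no camera call; for the wrist camera it gives the pose at the moment of the call.
- ctrl.sign_off(): hands the job in; it is judged then, once.
The state is a dict: "time": time; "qpos": joint angles; "dq": joint speeds; "joint_efforts": joint torques, N m; "eef_pos": TCP position; "tcp_rot": TCP orientation; "contact_force": force on the tool from outside, world axes, zero at the start; "wrist_torque": the same for the moment, N m; "opening": opening from 0.0 (shut) to 1.0 (fully open); "finger_force": force on a finger pad.
Only numpy, scipy, OpenCV 4.12 (cv2) and the standard library are available. Lean on these libraries where they do the work, as an engineer would, in place of code of your own. Each camera call takes 0.05 s, during which the arm holds its last target. There are 200 camera calls.

TASK

Grip the feeder's yoke by its block, lift it straight up out of its stand (the feeder starts to swing as it leaves), bring it out between the two posts, in the direction of the swing, and carry it to the open round collar of the feed inlet, letting the feeder touch nothing once it swings free. Bring it to rest hanging still just above the middle of the collar for two seconds, then lower the spout about 20 mm into the collar without touching it, keep it there hanging still for three seconds, and finish while holding it so. Leave everything else where it is.

Things in the scene. Friction and masses are not known exactly. Their poses are not given: they have to be found in the camera images.
- yoke: Loose steel yoke carrying the feeder, 0.15 kg. Origin on the hinge axis midway between its legs; x is the hinge axis, z up, so the feeder swings in its y-z plane. Legs 6 mm thick (x), 36 mm wide (y) at x = -46 and +46 mm; cross bar top 70 mm above the origin. Feet stick out to x = -75 and +75 mm, underside 8 mm below the origin. Hold it upright; grip nothing else.
- yoke_grip (a point): Centre of the yoke's black grip block, 28 x 28 mm, 46 mm tall, standing on the cross bar; 92 mm above the yoke's origin, same axes. Pinch it here from above, along its x or its y.
- feeder (a joint): Swing angle of the feeder in the yoke, rad: 0 hangs along the yoke's -z, positive with the spout towards the yoke's +y. Runs freely: a swing dies out by itself only with a time constant of about 100 s. On the stand the feeder leans at about +0.36 and falls free at about +0.33 once the yoke has risen some 12 mm.
- pivot (a point): Point of the feeder on the hinge axis, at the yoke's origin; axes turn with the feeder, z up its stem. The feeder weighs about 0.345 kg, its centre of mass 8 mm below the hinge axis, inertia about the axis 0.0010 kg m2: it swings like a simple pendulum of nominally 0.34 m (0.28 to 0.44 m as the pot is emptier or fuller), period 1.18 s (1.07 to 1.32 s).
- spout (a point): Centre of the lower end of the feeder's spout, 125 mm below the hinge axis along the stem; axes as the feeder's. White plastic: a cone 60 mm across (74 to 78 mm below the hinge axis) narrows to the spout, 30 mm across and 21 mm long; the stem above is 16 mm thick.
- pot: Sealed round white food pot on top of the feeder's stem, part of the feeder, 62 mm across, 6 to 48 mm above the hinge axis. Its origin lies on the hinge axis; axes as the feeder's.
- stand: Fixed aluminium stand, base 170 x 150 x 8 mm; origin under its centre on the table, x along the docked hinge axis, y as the docked yoke's. Posts at x = -64 and +64 mm, 137 mm tall, carry the feet; cheeks keep the yoke from moving sideways (3.5 mm play) until it is raised 26 mm. Docked hinge axis 145 mm above the table. A sloping plate, top 34 mm above the table at y = +26 mm, props the spout.
- inlet: Fixed grey feed inlet: flange 150 mm across, 8 mm thick; on it an open round collar 106 mm outside, 94 mm inside, rim 60 mm above the table, inner floor 12 mm above the table; a pipe stub reaches to x = 110 mm at 28 mm height. Origin under the collar's centre on the table.
- mouth (a point): Centre of the collar's open mouth at rim height (60 mm above the table), z up.
- spoon: Bystander: stainless spoon, 170 mm long, lying between stand and inlet.
- pad_holder: Bystander: green algae pad holder, 90 x 50 mm, 41 mm high, near the robot.
- food_jar: Bystander: closed white food jar, 64 mm across, 70 mm high, at the back.
- cone: Bystander: loose white feeding cone, 70 mm across, 55 mm high, at the back right.
- cup: Bystander: clear cup, 66 mm across, 55 mm high, at the back left.
- conditioner: Bystander: closed blue bottle, 60 mm across, 150 mm high, on the left.
Not all that is in view belongs to the job. Leave any purple look-alike of the yoke alone.

How it is judged:
On the way, in this order (a step that is already met when the one before it is completed fails the run):
1. the yoke is lifted clear of the stand (z of pivot in the frame of stand above 0.185 m and contact force between yoke and the fingers above 2 N), for 0.1 s.
2. the feeder hangs still just above the middle of the collar for 2 s (checked for 1.6 s) (angle between spout's own z axis and vertical below 0.1 rad and horizontal distance between spout and mouth below 0.025 m and z of spout in the frame of mouth between 0.008 and 0.08 m and contact force between yoke and the fingers above 2 N), for 1.6 s.
3. the spout is inside the collar, centred and still, for 3 s (checked for 2.6 s) (angle between spout's own z axis and vertical below 0.1 rad and horizontal distance between spout and mouth below 0.025 m and z of spout in the frame of mouth between -0.045 and -0.008 m and contact force between yoke and the fingers above 2 N and contact force between inlet and anything else below 0.05 N), for 2.6 s.
At the end, for the whole second after the job is handed in: Held by the yoke, the feeder hangs within 0.1 rad of vertical with the end of its spout 8 to 45 mm below the collar's rim and within 25 mm of the collar's axis, touching nothing (all of step 3); the arm keeps its last pose, push and grip.
It fails at once if the feeder touches something after it has been lifted out of the stand (contact force between feeder and anything else above 0.05 N and (z of pivot in the frame of stand above 0.178 m or horizontal distance between pivot and stand above 0.05 m)).
It fails at once if the feeder touches the stand again after swinging free (value of joint feeder below 0.15 rad and contact force between feeder and stand above 0.05 N).
It fails at once if the gripper holds or pushes the feeder itself (contact force between feeder and the fingers above 0.5 N).
It fails at once if the feeder tips by more than 0.8 rad (angle between spout's own z axis and vertical above 0.8 rad).
It fails at once if a bystander is disturbed (distance of any of spoon, pad_holder, food_jar, cone, cup, conditioner from where it was at the start of the episode above 0.02 m).
It also fails if it takes over 59 s, if anything falls off the work surface, if the arm or the gripper's body presses on something with over 40 N, if the wrist force passes 120 N, or if a joint passes its speed limit or range.

## Working session

There is one attempt and no reset: what is moved stays moved. The work goes in short steps, Python scripts to look and compute and a shell command to move; the robot and the scene stay as the last step left them, time stands still between calls to the robot, and variables do not carry over. Pictures are saved under pics/ and viewed, at most 10 in all, crops included, and the job is handed in when it is done.

```bash
ls; mkdir -p pics; python3 - <<'E'
from plant import monitor, eyes, ctrl
import cv2, numpy as np, pickle
s=monitor.get_state(); print(s['time'],s['eef_pos'],s['tcp_rot'],s['opening'])
d={}
for n in ['scene','top','wrist']:
    p=eyes.camera_params(n); im=eyes.read_camera(n); d[n]=(p,im)
    cv2.imwrite(f'pics/{n}0.png',im[:,:,::-1]); print(n,np.round(p['K'],1).tolist(),np.round(p['R'],3).tolist(),np.round(p['t'],3).tolist())
pickle.dump(d,open('v0.pkl','wb'))
E
```

```text
pics
0.0 [0.30519598 0.60137192 0.2489369 ] [ 2.32766104e-01  9.72532033e-01 -1.09345293e-03 -4.36508753e-04] 0.9993132211813465
scene [[543.8, 0.0, 281.6], [0.0, 543.8, 224.7], [0.0, 0.0, 1.0]] [[0.843, 0.538, -0.01], [0.425, -0.677, -0.601], [-0.33, 0.502, -0.799]] [-0.452, -0.099, 1.78]
top [[528.8, 0.0, 270.7], [0.0, 528.8, 199.8], [0.0, 0.0, 1.0]] [[-0.015, -1.0, -0.016], [-0.989, 0.017, -0.148], [0.148, 0.014, -0.989]] [0.034, 0.55, 1.585]
wrist [[353.7, 0.0, 285.3], [0.0, 353.7, 202.6], [0.0, 0.0, 1.0]] [[0.453, 0.892, -0.002], [0.86, -0.436, 0.267], [0.237, -0.122, -0.964]] [-0.673, -0.034, 0.378]
```

View pics/scene0.png

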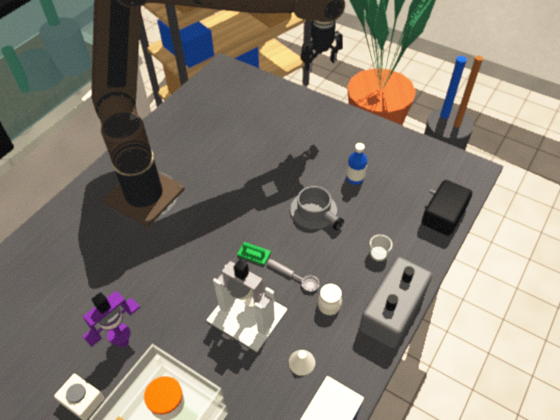

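View pics/top0.png

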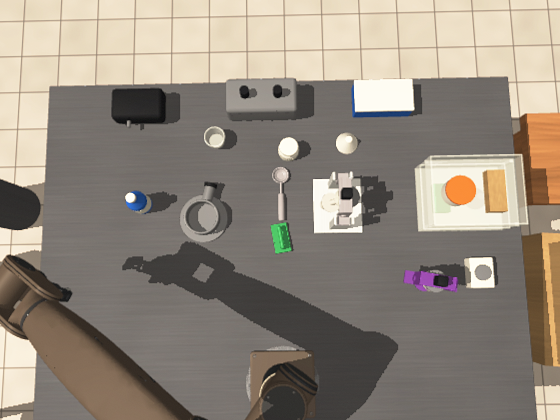

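Scene and top views: the white feeder on its stand with the grey yoke and black block is at top (347,194), scene (242,269). The purple look-alike is at top (437,281), scene (105,305), and it stays untouched. The grey inlet collar is at top (204,215). Next I measure these and take a confirming crop.

```bash
cat > h.py <<'E'
import numpy as np, cv2, pickle
def ray(p,u,v):
    d=p['R'].T@np.linalg.solve(p['K'],[u,v,1.0]); c=-p['R'].T@p['t']; return c,d
def onz(p,u,v,z):
    c,d=ray(p,u,v); return c+d*(z-c[2])/d[2]
def proj(p,X):
    x=p['K']@(p['R']@np.array(X)+p['t']); return x[:2]/x[2]
def tri(obs):
    A=np.zeros((3,3)); b=np.zeros(3)
    for p,u,v in obs:
        c,d=ray(p,u,v); d=d/np.linalg.norm(d); M=np.eye(3)-np.outer(d,d); A+=M; b+=M@c
    return np.linalg.solve(A,b)
E
python3 - <<'E'
from h import *
d=pickle.load(open('v0.pkl','rb'))
for k in d: 
    for q in 'KRt': d[k][0][q]=np.array(d[k][0][q])
pt,it=d['top']; ps,is_=d['scene']
def blob(im,x0,y0,x1,y1,f):
    m=np.zeros(im.shape[:2],np.uint8); m[y0:y1,x0:x1]=f(im[y0:y1,x0:x1].astype(int))*255
    n,l,st,c=cv2.connectedComponentsWithStats(m); i=1+np.argmax(st[1:,4]); return c[i],st[i],(l==i)
dark=lambda a:a.max(2)<32
ct,st,_=blob(it,335,183,358,203,dark); cs,ss,_=blob(is_,230,258,252,280,dark)
print('block',ct,st,cs,ss,'tri',tri([(pt,*ct),(ps,*cs)]), onz(pt,*ct,.255))
c,s,m=blob(it,305,170,370,240,lambda a:(a.min(2)>170))
print('white',s); 
cnt=max(cv2.findContours(m.astype(np.uint8),0,2)[0],key=cv2.contourArea)
r=cv2.minAreaRect(cnt); print(r)
print('base corners',[onz(pt,*q,.008)[:2].round(3).tolist() for q in cv2.boxPoints(r)])
g=cv2.resize(it[160:250,160:380],None,fx=3.6,fy=3.6,interpolation=cv2.INTER_CUBIC)
cv2.imwrite('pics/crop1.png',g[:,:,::-1])
g=cv2.resize(is_[170:350,190:350],None,fx=3.2,fy=3.2,interpolation=cv2.INTER_CUBIC)
cv2.imwrite('pics/crop2.png',g[:,:,::-1])
E
```

```text
block [344.88 196.24] [342 190   9   9  25] [241.10280374 272.36448598] [235 266  13  13 107] tri [ 0.53204169 -0.17854779  0.21666924] [ 0.52476727 -0.174929    0.255     ]
white [ 313  172   49   61 1969]
((336.9999694824219, 201.99998474121094), (47.99999237060547, 59.99999237060547), -0.0)
base corners [[0.452, -0.104], [0.642, -0.109], [0.639, -0.26], [0.45, -0.252]]
```

View pics/crop1.png

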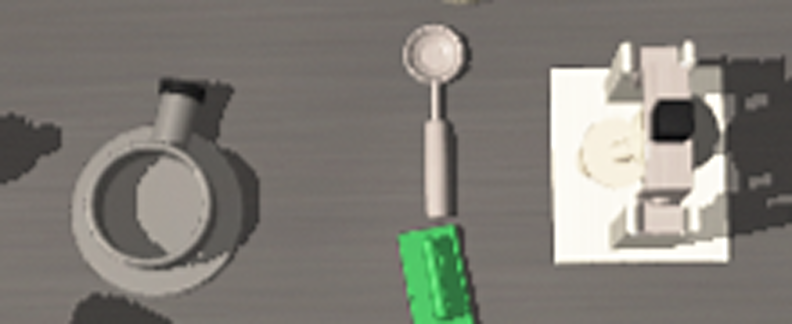

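View pics/crop2.png

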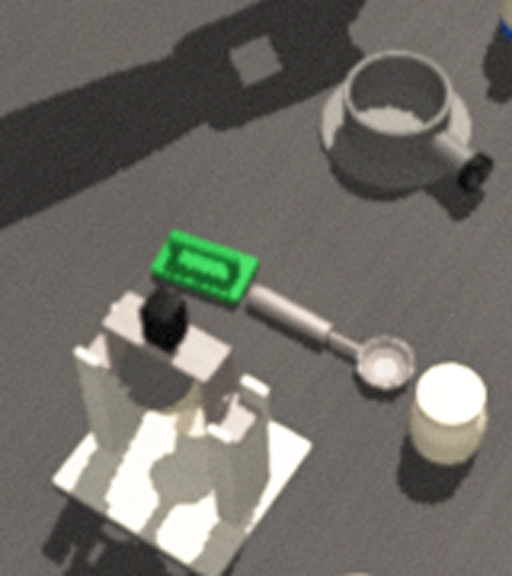

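Crop 1 shows the grey yoke with its black block at top px (347,194). The white cone to its left at about (330,202) leans towards world +y, towards the inlet, and the inlet rim is centred at about (202.5,217). Crop 2 confirms the yoke stands on the white stand and is not the purple one. Now I fit the geometry more precisely.

```bash
python3 - <<'E'
from h import *
d=pickle.load(open('v0.pkl','rb'))
for k in d: 
    for q in 'KRt': d[k][0][q]=np.array(d[k][0][q])
pt,it=d['top']; ps,is_=d['scene']
print('cams',[(-d[k][0]['R'].T@d[k][0]['t']).round(3) for k in d])
f=lambda x,y:((x+.5)/3.6+160-.5,(y+.5)/3.6+160-.5)
f2=lambda x,y:((x+.5)/3.2+190-.5,(y+.5)/3.2+170-.5)
for n,q in dict(TL=(551,68),BL=(554,263),BR=(730,263)).items(): print(n,onz(pt,*f(*q),.008).round(4))
for n,q in dict(L=(52,480),R=(312,446),B=(206,577)).items(): print('scene base',n,onz(ps,*f2(*q),.008).round(4))
print('cone z.07',onz(pt,*f(612,152),.07).round(4))
print('blocktop',onz(pt,*f(672,120),.26).round(4))
print('bar ends top z.215',onz(pt,*f(666,46),.215).round(4),onz(pt,*f(666,190),.215).round(4))
# inlet rim
print('rim crop top: outer x 91..214, y 140..268', onz(pt,*f(152.5,204),.06).round(4), 'size',np.linalg.norm(onz(pt,*f(91,204),.06)-onz(pt,*f(215,204),.06)))
print('rim scene', onz(ps,*f2(399,97),.06).round(4),np.linalg.norm(onz(ps,*f2(344,97),.06)-onz(ps,*f2(454,97),.06)))
print('flange top', onz(pt,*f(157,211),.008).round(4))
E
```

```text
cams [array([ 1.01 , -0.718,  1.359]), array([0.309, 0.003, 1.649]), array([0.244, 0.632, 0.372])]
TL [ 0.6212 -0.1072  0.008 ]
BL [ 0.4501 -0.1053  0.008 ]
BR [ 0.4476 -0.2567  0.008 ]
scene base L [ 0.4522 -0.2552  0.008 ]
scene base R [ 0.6238 -0.1082  0.008 ]
scene base B [ 0.6143 -0.2579  0.008 ]
cone z.07 [ 0.537  -0.1521  0.07  ]
blocktop [ 0.5327 -0.1784  0.26  ]
bar ends top z.215 [ 0.5974 -0.1817  0.215 ] [ 0.4863 -0.1778  0.215 ]
rim crop top: outer x 91..214, y 140..268 [0.5008 0.2344 0.06  ] size 0.10463006154264923
rim scene [0.5084 0.2328 0.06  ] 0.10618854260483943
flange top [0.5009 0.238  0.008 ]
```

```bash
python3 -m handwheel '[[-0.35,-0.37,-0.15,0,0,-0.075,1],[-0.698,-0.739,-0.3,0,0,-0.1496,1],[-0.698,-0.739,-0.3,0,0,-0.1496,1],[-0.698,-0.739,-0.3,0,0,-0.1496,1],[-0.698,-0.739,-0.3,0,0,-0.1496,1],[-0.698,-0.739,-0.3,0,0,-0.1496,1],[-0.698,-0.739,-0.3,0,0,-0.1496,1],[-0.698,-0.739,-0.3,0,0,-0.1496,1],[-0.698,-0.739,-0.3,0,0,-0.1496,1]]'
python3 -c "
from plant import monitor
s=monitor.get_state(); print(s['time'],s['eef_pos'],s['tcp_rot'],s['qpos'])"
```

```text
time: 1.27
eef_pos: [0.4204, 0.212, 0.3698]
tcp_rot: [0.0, 1.0, 0.0, -0.0]
contact_force: [0.5, 0.0, 0.3]
opening: 0.998
finger_force: 0.0
1.275 [0.42041002 0.21204211 0.3698025 ] [ 1.41501094e-04  9.99999873e-01  1.58758494e-04 -4.55844513e-04] [ 2.50904960e-01 -2.47526036e-01  1.90431787e+00  5.35987285e-04
  1.48560506e+00 -1.31965419e+00]
```

```bash
python3 -m handwheel '[[-0.15,-0.5,0,0,0,0,1],[-0.289,-0.975,0,0,0,0,1],[-0.289,-0.975,0,0,0,0,1],[-0.289,-0.975,0,0,0,0,1],[-0.289,-0.975,0,0,0,0,1],[-0.289,-0.975,0,0,0,0,1],[-0.289,-0.975,0,0,0,0,1],[-0.289,-0.975,0,0,0,0,1],[-0.289,-0.975,0,0,0,0,1]]'
python3 - <<'E'
from plant import monitor, eyes
import cv2,pickle,numpy as np
p=eyes.camera_params('wrist'); im=eyes.read_camera('wrist'); pickle.dump((p,im),open('v1.pkl','wb'))
cv2.imwrite('pics/wrist1.png',im[:,:,::-1]); s=monitor.get_state(); print(s['eef_pos'],s['qpos'][-1],-np.array(p['R']).T@np.array(p['t']))
E
```

```text
time: 2.4
eef_pos: [0.5365, -0.1763, 0.3695]
tcp_rot: [-0.001, 1.0, 0.001, -0.001]
contact_force: [0.4, 0.4, 0.2]
opening: 1.001
finger_force: 0.0
[ 0.53646849 -0.17613092  0.36989252] -2.0705356331261693 [ 0.46845784 -0.17736843  0.49238493]
```

View pics/wrist1.png

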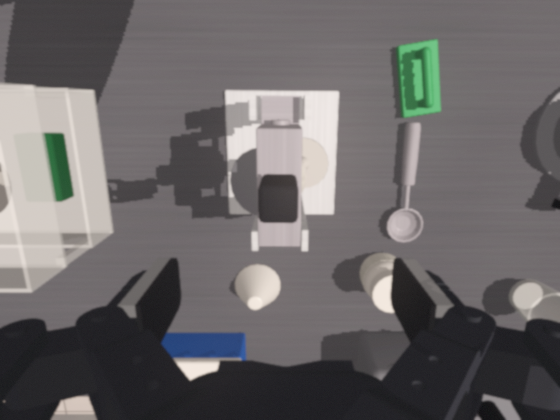

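Wrist view: the yoke stands upright on the stand, with its block at px (279,198), the white cone leaning to the right (+y), and the bar parallel to the image columns. I measure the block.

```bash
python3 - <<'E'
from h import *
p,im=pickle.load(open('v1.pkl','rb'))
for q in 'KRt': p[q]=np.array(p[q])
g=im.max(2)
m=np.zeros(g.shape,np.uint8); m[165:235,250:310]=(g[165:235,250:310]<45)
n,l,st,c=cv2.connectedComponentsWithStats(m); i=1+np.argmax(st[1:,4]); x,y,w,h,a=st[i]; print(st[i],c[i])
k=l==i
rows=[(r,np.where(k[r])[0].min(),np.where(k[r])[0].max()) for r in range(y,y+h,5)]; print(rows)
cx=c[i][0]
print('y ctr',onz(p,x+w/2-.5,y+h-8,.26)[1],'width',onz(p,x+w-.5,y+h-8,.26)[:2]-onz(p,x-.5,y+h-8,.26)[:2],'far edge x',onz(p,cx,y+h-.5,.26)[0],'-14 =',onz(p,cx,y+h-.5,.26)[0]-.014,'near bottom edge z.214', onz(p,cx,y-.5,.214)[0]+.014)
# bar edges for yaw, z=.215
b=im.astype(int)
for r in (135,150,165,230,240):
    row=b[r,240:320].mean(1); d=np.abs(np.diff(row)); print(r,[int(v) for v in np.where(d>18)[0]+240])
E
```

```text
Traceback (most recent call last):
ValueError: attempt to get argmax of an empty sequence
```

```bash
python3 - <<'E'
from h import *
p,im=pickle.load(open('v1.pkl','rb'))
for q in 'KRt': p[q]=np.array(p[q])
print(im.shape,im.dtype); g=np.asarray(im).max(2); print(g[150:240:6,250:312:4])
E
```

```text
(420, 560, 3) uint8
[[141 107 191 195 196 195 194 195 198 198 195 197 201 210 224 224]
 [101 102 190 195 196 195 195 197 198 198 196 197 201 199 222 224]
 [101 101 188 195 195 195 195 197 198 198 196 197 201 210 226 224]
 [ 99 100 186 194 196 195 194 197 198 197 195 197 201 222 217 223]
 [ 98  99 155 183 136 128 134 138 140 139 139 181 201 221 224 223]
 [ 98  99 126  61  57  57  61  62  64  66  69  73 195 217 224 224]
 [ 97  98 106  58  61  62  63  64  67  68  69  70 177 216 224 225]
 [ 97  98  74  59  65  65  68  70  71  73  76  75 154 221 233 231]
 [ 96  97  74  59  63  64  67  69  71  73  73  73 157 213 233 231]
 [ 96  96  73  60  62  63  64  67  70  70  71  72 160 184 233 231]
 [ 96  96  76  57  62  64  66  67  67  69  69  68 163 158 231 231]
 [107 119 100  58  60  62  63  65  64  65  68  69 170 152 133 123]
 [117 130 170 152 126 126 126 129 129 123 118 156 196 152 139 121]
 [117 133 169 192 193 192 191 195 196 193 189 194 196 148 149 119]
 [140 227 187 192 193 192 191 195 196 193 189 193 194 207 225 120]]
```

```bash
python3 - <<'E'
from h import *
p,im=pickle.load(open('v1.pkl','rb'))
for q in 'KRt': p[q]=np.array(p[q])
g=im.max(2)
m=np.zeros(g.shape,np.uint8); m[165:235,250:310]=(g[165:235,250:310]<90)
n,l,st,c=cv2.connectedComponentsWithStats(m); i=1+np.argmax(st[1:,4]); x,y,w,h,a=st[i]; print(st[i],c[i])
k=l==i
print([(r,int(np.where(k[r])[0].min()),int(np.where(k[r])[0].max())) for r in range(y,y+h,5)])
cx=c[i][0]
print('y ctr',onz(p,x+w/2-.5,y+h-8,.26)[1],'width',onz(p,x+w-.5,y+h-8,.26)[:2]-onz(p,x-.5,y+h-8,.26)[:2],'far edge-14',onz(p,cx,y+h-.5,.26)[0]-.014,'near bottom edge z.214', onz(p,cx,y-.5,.214)[0]+.014)
b=im.astype(int)
for r in (135,150,165,230,240):
    row=b[r,240:320].mean(1); d=np.abs(np.diff(row)); print(r,[int(v) for v in np.where(d>18)[0]+240])
E
```

```text
[ 257  175   40   47 1740] [277.25804598 198.43908046]
[(175, 266, 290), (180, 261, 294), (185, 260, 295), (190, 258, 296), (195, 258, 296), (200, 258, 296), (205, 258, 296), (210, 258, 296), (215, 259, 296), (220, 261, 294)]
y ctr -0.18284195629004607 width [-4.33668804e-05  2.75020443e-02] far edge-14 0.5321162465177522 near bottom edge z.214 0.5359569912215726
135 [255]
150 [247, 248, 249, 255, 256]
165 [255, 256]
230 [307, 308]
240 [250, 251, 257, 301, 307, 308]
```

```bash
python3 -m handwheel '[[0.006,-0.015,0.1,0,0,0,1],[0.006,-0.015,0.2,0,0,0,1],[0.006,-0.015,0.27,0,0,0,1],[0.006,-0.015,0.30,0,0,0,1],[0.006,-0.015,0.318,0,0,0,1],[0.006,-0.015,0.318,0,0,0,1],[0.006,-0.015,0.318,0,0,0,0],[0.006,-0.015,0.318,0,0,0,-0.1],[0.006,-0.015,0.318,0,0,0,-0.2],[0.006,-0.015,0.318,0,0,0,-0.3]]' 50
```

```text
time: 3.7
eef_pos: [0.5341, -0.1839, 0.2434]
tcp_rot: [0.0, 1.0, 0.0, 0.0]
contact_force: [-0.5, 1.9, 1.2]
opening: 0.351
finger_force: 0.6
```

```bash
python3 -m handwheel '[[0,0,0,0,0,0,-0.5],[0,0,0,0,0,0,-0.8],[0,0,0,0,0,0,-1],[0,0,0,0,0,0,-1]]' 50; python3 - <<'E'
from plant import monitor, eyes
import cv2,pickle,numpy as np
s=monitor.get_state(); print(s['time'],s['eef_pos'],s['tcp_rot'],s['wrist_torque'])
p=eyes.camera_params('wrist'); im=eyes.read_camera('wrist'); im2=eyes.read_camera('scene'); im3=eyes.read_camera('top')
pickle.dump((p,im,im2,im3),open('v2.pkl','wb'))
z=lambda a:cv2.resize(a,None,fx=2,fy=2)
c=np.hstack([z(im[60:260,180:400]),z(im2[200:400,180:320])])[:600,:800]
cv2.imwrite('pics/g2.png',c[:,:,::-1])
E
```

```text
time: 4.2
eef_pos: [0.5341, -0.1837, 0.2435]
tcp_rot: [-0.0, 1.0, 0.0, 0.0]
contact_force: [0.4, 4.1, 4.2]
opening: 0.323
finger_force: 50.6
4.2 [ 0.53412464 -0.1836602   0.24347889] [-6.77331492e-05  9.99999847e-01  4.94128578e-04  2.39698742e-04] [0.89075091 0.07581369 0.00895105]
```

View pics/g2.png

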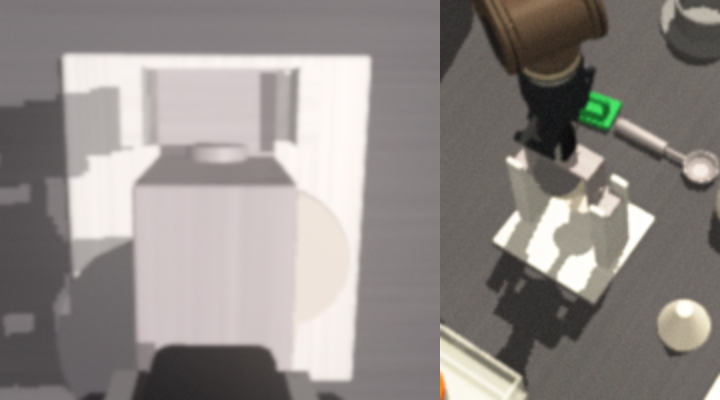

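The block is gripped centrally at 27.5 mm opening and 50 N. The cone's edge shows right of the bar, at about px (345,190) in the full wrist frame. Next I lift straight up by 80 mm, then record the swing with the wrist camera.

```bash
python3 -m handwheel '[[0,0,-0.03,0,0,0,-1],[0,0,-0.08,0,0,0,-1],[0,0,-0.13,0,0,0,-1],[0,0,-0.18,0,0,0,-1],[0,0,-0.2,0,0,0,-1],[0,0,-0.2,0,0,0,-1]]' 50; cat > rec.py <<'E'
import sys,pickle
from plant import monitor, eyes
n=int(sys.argv[1]); out=[]
for i in range(n):
    t=monitor.get_state()['time']; p=eyes.camera_params('wrist'); out.append((t,p,eyes.read_camera('wrist')))
s=monitor.get_state(); print(s['time'],s['eef_pos'],s['contact_force'],s['finger_force'])
pickle.dump(out,open(sys.argv[2],'wb'))
E
python3 rec.py 30 r1.pkl; python3 - <<'E'
import pickle,cv2,numpy as np
o=pickle.load(open('r1.pkl','rb')); print(o[0][0],o[-1][0])
v2=pickle.load(open('v2.pkl','rb'))
c=[v2[1]]+[o[i][2] for i in (0,4,8,12,16,20,24,28)]
c=np.vstack([np.hstack([q[60:260,160:420] for q in c[3*k:3*k+3]]) for k in range(3)])
cv2.imwrite('pics/m1.png',c[:,:,::-1])
E
```

```text
time: 5.1
eef_pos: [0.5342, -0.1843, 0.3242]
tcp_rot: [-0.0, 1.0, -0.001, 0.001]
contact_force: [-0.6, 0.2, -4.1]
opening: 0.32
finger_force: 49.8
6.6 [ 0.53394067 -0.1840627   0.32313562] [ 0.04377547 -0.55348642 -4.22412753] 49.80986952781677
5.1 6.55
```

View pics/m1.png

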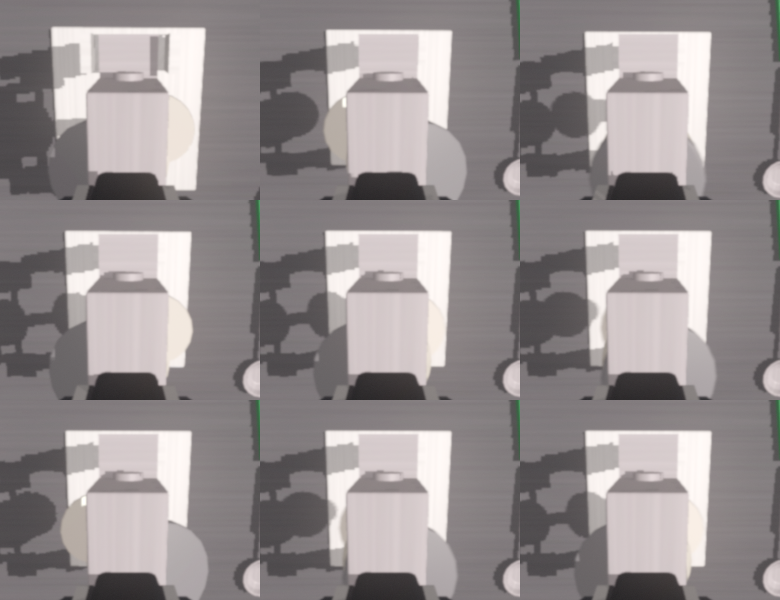

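The montage shows the cream cone alternately right (about +0.33) and left of the bar, with the pot on the opposite side, so it is swinging free. Now I fit the swing from the cone's edge.

```bash
cat > meas.py <<'E'
import numpy as np,cv2,pickle,sys
# cone rim: circle r30 at 76mm below hinge; bar edges seen at cols ~247..328, camera fixed to the tool
def cone(im):
    a=im.astype(int); m=((a[:,:,0]-a[:,:,2])>12).astype(np.uint8)
    w=np.zeros_like(m); w[140:240,170:415]=m[140:240,170:415]
    w=cv2.morphologyEx(w,cv2.MORPH_OPEN,np.ones((3,3),np.uint8))
    n,l,st,c=cv2.connectedComponentsWithStats(w)
    if n<2: return None
    i=1+np.argmax(st[1:,4])
    if st[i][4]<25: return None
    x,y,ww,h,ar=st[i]
    return (x,x+ww-1,y,y+h-1,ar)
if __name__=='__main__':
    for t,p,im in pickle.load(open(sys.argv[1],'rb')): print(round(t,3),cone(im))
E
python3 meas.py r1.pkl; python3 - <<'E'
import pickle; from meas import cone
print(cone(pickle.load(open('v2.pkl','rb'))[1]))
o=pickle.load(open('r1.pkl','rb'))
for i in (0,4,12):
    print(o[i][2][185,225:250:3].tolist(), o[i][2][185,328:370:4].tolist())
E
```

```text
5.1 (np.int32(224), np.int32(246), np.int32(160), np.int32(219), np.int32(1046))
5.15 (np.int32(228), np.int32(246), np.int32(164), np.int32(216), np.int32(740))
5.2 (np.int32(236), np.int32(246), np.int32(165), np.int32(228), np.int32(413))
5.25 None
5.3 None
5.35 (np.int32(326), np.int32(333), np.int32(175), np.int32(215), np.int32(211))
5.4 (np.int32(326), np.int32(341), np.int32(163), np.int32(234), np.int32(689))
5.45 (np.int32(325), np.int32(348), np.int32(159), np.int32(237), np.int32(1091))
5.5 (np.int32(325), np.int32(352), np.int32(157), np.int32(235), np.int32(1363))
5.55 (np.int32(325), np.int32(354), np.int32(156), np.int32(233), np.int32(1489))
5.6 (np.int32(325), np.int32(354), np.int32(156), np.int32(234), np.int32(1466))
5.65 (np.int32(325), np.int32(351), np.int32(157), np.int32(235), np.int32(1252))
5.7 (np.int32(325), np.int32(345), np.int32(160), np.int32(238), np.int32(933))
5.75 (np.int32(326), np.int32(337), np.int32(167), np.int32(227), np.int32(467))
5.8 (np.int32(327), np.int32(332), np.int32(197), np.int32(206), np.int32(38))
5.85 None
5.9 (np.int32(241), 
[... 1365 characters left out ...]
129], [134, 128, 129]]
[[92, 86, 89], [140, 134, 133], [174, 168, 166], [175, 169, 167], [192, 185, 184], [241, 234, 232], [248, 242, 239], [217, 209, 207], [209, 198, 198]] [[245, 238, 236], [251, 244, 241], [252, 245, 242], [251, 244, 241], [244, 238, 235], [142, 134, 136], [139, 132, 133], [139, 132, 134], [138, 131, 132], [137, 130, 132], [137, 130, 132]]
[[88, 82, 85], [129, 123, 123], [173, 168, 165], [174, 168, 166], [177, 170, 168], [167, 161, 159], [139, 134, 133], [146, 138, 139], [208, 196, 198]] [[242, 232, 224], [248, 238, 229], [248, 238, 229], [248, 238, 229], [241, 233, 227], [145, 138, 138], [139, 131, 132], [139, 132, 132], [138, 131, 132], [137, 130, 130], [136, 130, 131]]
```

```bash
cat > fit.py <<'E'
import numpy as np,pickle,sys
from h import *; from meas import cone
from scipy.optimize import least_squares
def load(fn,off=.0985):
    T,E,S,P=[],[],[],[]
    for t,p,im in pickle.load(open(fn,'rb')):
        r=cone(im)
        if r is None: continue
        for q in 'KRt': p[q]=np.array(p[q])
        s=1 if r[0]>290 else -1
        if (s>0 and r[1]<334) or (s<0 and r[0]>240): continue
        T.append(t);S.append(s);E.append(r[1]+.5 if s>0 else r[0]-.5);P.append(p)
    return np.array(T),np.array(E),S,P
def edge(th,s,p,hb):
    # hinge in the camera-fixed (tool) frame: camera 0.068 behind in x, ~0.1225 above TCP
    c=-p['R'].T@p['t']
    y,z=.076*np.sin(th)+s*.03*np.cos(th), -.076*np.cos(th)+s*.03*np.sin(th)
    return proj(p,[c[0]+.068,c[1]+.0+hb+y,c[2]-.1225-.0985+z])[0]
def fit(fn,w=None,hb=None,verbose=1):
    T,E,S,P=load(fn); t1=T[-1]
    def res(x):
        th=x[0]*np.cos(x[2]*(T-t1))+x[1]*np.sin(x[2]*(T-t1))
        r=[edge(a,s,p,x[3])-e for a,s,p,e in zip(th,S,P,E)]
        if w: r.append((x[2]-w)*300)
        if hb is not None: r.append((x[3]-hb)*3e4)
        return np.array(r)
    best=None
    for a,b in ((.3,0),(-.3,0),(0,.3),(0,-.3)):
        o=least_squares(res,[a,b,w or 5.75,hb or 0.],loss='soft_l1')
        if best is None or o.cost<best.cost: best=o
    x=best.x
    if verbose: print('A',np.hypot(x[0],x[1]),'w',x[2],'T',2*np.pi/x[2],'hb',x[3],'rms',np.sqrt(np.mean(res(x)**2)),len(T))
    return x,t1
def state(x,t1,t):
    c,s=np.cos(x[2]*(t-t1)),np.sin(x[2]*(t-t1))
    return x[0]*c+x[1]*s, x[2]*(-x[0]*s+x[1]*c)
def plan(x,t1,t0,N,D,lag=.03,dt=.125):
    """row positions y_1..y_N (m), start at t0, ends at rest, no swing; min sum dv^2"""
    w=x[2]; L=9.81/w**2; te=t0+lag+N*dt
    tb=t0+lag+np.arange(N+1)*dt           # impulses dv at the row boundaries
    th,td=state(x,t1,te)
    A=np.vstack([-np.sin(w*(te-tb))/(L*w), -np.cos(w*(te-tb))/L, np.ones(N+1), te-tb])
    b=np.array([-th,-td,0,D])
    dv=np.linalg.pinv(A)@b
    return np.cumsum(np.cumsum(dv)[:-1])*dt, dv
E
python3 - <<'E'
from fit import *
x,t1=fit('r1.pkl')
for d in range(0,24,2):
    y,dv=plan(x,t1,6.6+.05*d,12,.2); print(d,np.abs(dv).max().round(2),(np.abs(np.diff(np.r_[0,y])).max()/.125).round(2),y.min().round(3),y.max().round(3))
E
```

```text
A 0.36496469796240333 w 5.81724907929724 T 1.0800956296577615 hb 0.00201263224789193 rms 0.4161077694873655 22
0 0.12 0.34 0.009 0.2
2 0.13 0.36 -0.009 0.2
4 0.13 0.37 -0.013 0.2
6 0.13 0.37 -0.009 0.203
8 0.13 0.37 -0.003 0.209
10 0.13 0.37 0.001 0.213
12 0.13 0.36 0.007 0.207
14 0.12 0.33 0.012 0.2
16 0.12 0.28 0.015 0.2
18 0.13 0.22 0.016 0.2
20 0.12 0.29 0.013 0.2
22 0.12 0.35 0.007 0.2
```

```bash
python3 - <<'E'
from fit import *
x,t1=fit('r1.pkl')
y,dv=plan(x,t1,6.6,12,.2); print((y/.4).round(3).tolist())
E
```

```text
A 0.36496469796240333 w 5.81724907929724 T 1.0800956296577615 hb 0.00201263224789193 rms 0.4161077694873655 22
[0.021, 0.041, 0.045, 0.038, 0.034, 0.055, 0.112, 0.202, 0.308, 0.405, 0.471, 0.5]
```

```bash
python3 -m handwheel '[[0,0.021,0,0,0,0,-1],[0,0.041,0,0,0,0,-1],[0,0.045,0,0,0,0,-1],[0,0.038,0,0,0,0,-1],[0,0.034,0,0,0,0,-1],[0,0.055,0,0,0,0,-1],[0,0.112,0,0,0,0,-1],[0,0.202,0,0,0,0,-1],[0,0.308,0,0,0,0,-1],[0,0.405,0,0,0,0,-1],[0,0.471,0,0,0,0,-1],[0,0.5,0,0,0,0,-1]]' 50
python3 rec.py 26 r2.pkl; python3 meas.py r2.pkl | sed 's/np.int32//g'
```

```text
time: 8.1
eef_pos: [0.5334, 0.0185, 0.3232]
tcp_rot: [-0.002, 1.0, 0.0, 0.0]
contact_force: [-0.8, 0.6, -4.4]
opening: 0.32
finger_force: 50.3
9.4 [0.53391112 0.01593478 0.32312488] [-0.3476979  -0.60865818 -4.62566596] 50.20618557929993
8.1 ((327), (331), (196), (203), (30))
8.15 ((327), (331), (196), (202), (25))
8.2 None
8.25 None
8.3 None
8.35 None
8.4 None
8.45 None
8.5 None
8.55 None
8.6 None
8.65 None
8.7 None
8.75 None
8.8 None
8.85 None
8.9 None
8.95 None
9.0 None
9.05 None
9.1 ((327), (332), (196), (203), (31))
9.15 ((327), (332), (196), (204), (34))
9.2 ((327), (332), (196), (204), (35))
9.25 ((327), (332), (196), (204), (35))
9.3 ((327), (332), (196), (203), (32))
9.35 None
```

```bash
python3 - <<'E'
from fit import *
x,t1=fit('r1.pkl',verbose=0)
print('theta at 5.8',state(x,t1,5.8),'5.35',state(x,t1,5.35)[0],'5.9',state(x,t1,5.9)[0])
a=state(x,t1,5.8)[0]; w=x[2]
xx=np.array([a,0,w]); y,dv=plan(xx,9.21,9.4,12,.218); print(a,(y/.4).round(3).tolist(),np.abs(dv).max())
# where is the inlet in the wrist view? save a picture
o=pickle.load(open('r2.pkl','rb')); im=o[-1][2]; cv2.imwrite('pics/w3.png',im[:,:,::-1])
E
```

```text
theta at 5.8 (np.float64(0.07095897042566723), np.float64(-2.082575619477698)) 5.35 0.11762785252716279 5.9 -0.13742148629859563
0.07095897042566723 [0.012, 0.035, 0.068, 0.115, 0.176, 0.248, 0.324, 0.397, 0.458, 0.504, 0.532, 0.545] 0.054154162534092345
```

View pics/w3.png

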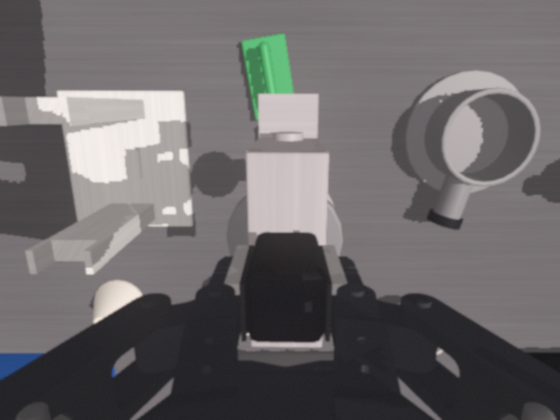

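The wrist view at the midway point shows the feeder nearly still, with the cone barely visible at px (330,200). The collar rim spans x 442–539 and y 81–187, so its centre is at about (490.5,134). I cast that onto z = 0.06.

```bash
python3 - <<'E'
from fit import *
t,p,im=pickle.load(open('r2.pkl','rb'))[-1]
for q in 'KRt': p[q]=np.array(p[q])
g=im.astype(int).max(2); m=np.zeros(g.shape,np.uint8)
print(onz(p,490.5,134,.06).round(4),'size',onz(p,539,134,.06)[1]-onz(p,442,134,.06)[1],onz(p,490,187,.06)[0]-onz(p,490,81,.06)[0])
E
```

```text
[0.4961 0.2359 0.06  ] size 0.10426657208986317 0.11235610171691629
```

```bash
python3 -m handwheel '[[0.002,0.012,0,0,0,0,-1],[0.006,0.035,0,0,0,0,-1],[0.012,0.068,0,0,0,0,-1],[0.02,0.115,0,0,0,0,-1],[0.03,0.176,0,0,0,0,-1],[0.04,0.248,0,0,0,0,-1],[0.05,0.324,0,0,0,0,-1],[0.06,0.397,0,0,0,0,-1],[0.07,0.458,0,0,0,0,-1],[0.076,0.504,0,0,0,0,-1],[0.079,0.532,0,0,0,0,-1],[0.08,0.545,0,0,0,0,-1]]' 50
python3 rec.py 24 r3.pkl; python3 meas.py r3.pkl | sed 's/np.int32//g'; python3 - <<'E'
import pickle,cv2,numpy as np
from plant import eyes
o=pickle.load(open('r3.pkl','rb')); a=eyes.read_camera('scene'); b=eyes.read_camera('top'); pickle.dump((a,b),open('v4.pkl','wb'))
z=lambda q:cv2.resize(q,None,fx=2,fy=2)
c=np.hstack([z(o[-1][2][80:280,180:400]),z(a[130:330,250:400])[:, :340]])
cv2.imwrite('pics/m4.png',c[:,:,::-1])
E
```

```text
time: 10.9
eef_pos: [0.5018, 0.2344, 0.3231]
tcp_rot: [-0.0, 1.0, -0.0, -0.0]
contact_force: [0.3, -0.7, -4.3]
opening: 0.32
finger_force: 50.2
12.1 [0.50185495 0.23394472 0.32313473] [-0.11838538 -0.57142576 -4.37195873] 50.20073890686035
10.9 None
10.95 None
11.0 None
11.05 None
11.1 None
11.15 None
11.2 None
11.25 None
11.3 None
11.35 None
11.4 None
11.45 None
11.5 None
11.55 None
11.6 None
11.65 None
11.7 None
11.75 None
11.8 None
11.85 None
11.9 None
11.95 None
12.0 None
12.05 None
```

View pics/m4.png

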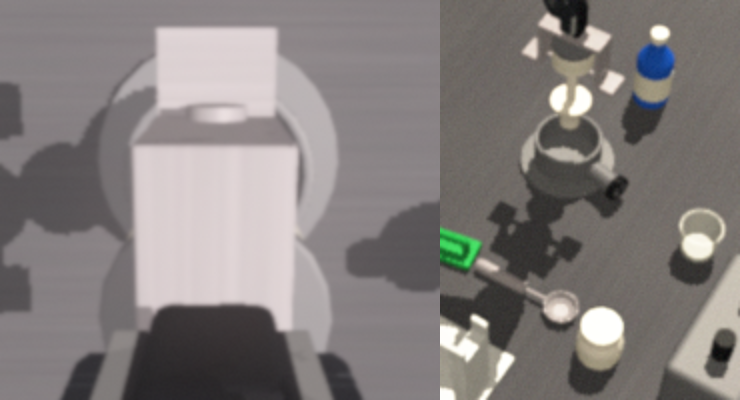

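Wrist and scene crops: the feeder hangs over the collar with no swing visible. The spout end is at scene px of about (314,193), and the rim centre is at about (314.7,197). I check the centring and the residual swing from the pot's edges.

```bash
python3 - <<'E'
from fit import *
d=pickle.load(open('v0.pkl','rb'))
for k in d:
    for q in 'KRt': d[k][0][q]=np.array(d[k][0][q])
ps=d['scene'][0]
print('spout z.1',onz(ps,314,193,.10).round(4),'pred px',proj(ps,[.502,.2345,.0985+.0]))
# rim ellipse in first scene picture: threshold-free edge ellipse
im=d['scene'][1]; a=cv2.resize(im[175:235,280:350],None,fx=1,fy=1)
print('rim',onz(ps,314.5,197,.06).round(4))
o=pickle.load(open('r3.pkl','rb'))
E=[]
for t,p,im in o:
    g=cv2.GaussianBlur(im,(1,5),0).astype(float).mean(2)[222:232].mean(0); dg=np.gradient(g)
    r=334+np.argmax(np.abs(dg[334:365])); l=215+np.argmax(np.abs(dg[215:244]))
    w=np.abs(dg[r-3:r+4]); rr=(w*np.arange(r-3,r+4)).sum()/w.sum()
    w=np.abs(dg[l-3:l+4]); ll=(w*np.arange(l-3,l+4)).sum()/w.sum(); E.append((ll,rr))
print(np.array(E).round(1).T.tolist())
E
```

```text
spout z.1 [0.5091 0.2265 0.1   ] pred px [313.31266158 190.66882737]
rim [0.5027 0.2433 0.06  ]
[[230.2, 230.7, 230.5, 230.6, 230.7, 230.9, 231.0, 231.2, 231.3, 231.3, 231.3, 231.3, 231.2, 231.1, 230.9, 230.7, 230.5, 230.2, 230.0, 229.9, 229.9, 230.0, 229.9, 230.1], [344.1, 344.6, 344.4, 344.6, 344.7, 344.8, 345.0, 345.1, 345.2, 345.3, 345.3, 345.3, 345.2, 345.0, 344.9, 344.7, 344.4, 344.1, 344.0, 343.9, 343.9, 343.9, 343.9, 344.1]]
```

```bash
python3 -m handwheel '[[0,0,0,0,0,0,-1],[0,0,0,0,0,0,-1],[0,0,0,0,0,0,-1],[0,0,0,0,0,0,-1],[0,0,0,0,0,0,-1],[0,0,0,0,0,0,-1],[0,0,0,0,0,0,-1],[0,0,0,0,0,0,-1],[0,0,0,0,0,0,-1],[0,0,0,0,0,0,-1]]' 50
python3 - <<'E'
from fit import *
t,p,im=pickle.load(open('r3.pkl','rb'))[-1]
for q in 'KRt': p[q]=np.array(p[q])
g=im.astype(float).mean(2)
# flange circle from edge points on rows/cols around it, upper half (z=.008)
pts=[]
for r in range(125,185,6):
    row=cv2.GaussianBlur(g,(5,5),0)[r]; dg=np.gradient(row)
    R=333+np.argmax(-dg[333:365]); pts.append(onz(p,R,r,.008)[:2])
    L=222+np.argmax(dg[222:243]); pts.append(onz(p,L,r,.008)[:2])
pts=np.array(pts); A=np.c_[2*pts,np.ones(len(pts))]; s=np.linalg.lstsq(A,(pts**2).sum(1),rcond=None)[0]
print('flange centre',s[:2],'r',np.sqrt(s[2]+s[0]**2+s[1]**2),'res',(np.hypot(*(pts-s[:2]).T)).round(3))
E
```

```text
time: 13.45
eef_pos: [0.5019, 0.2339, 0.3231]
tcp_rot: [-0.0, 1.0, 0.0, 0.0]
contact_force: [-0.4, -0.7, -5.0]
opening: 0.322
finger_force: 50.2
flange centre [0.50046145 0.23743736] r 0.0739597113848272 res [0.074 0.074 0.074 0.073 0.075 0.074 0.074 0.074 0.075 0.075 0.074 0.074
 0.074 0.074 0.074 0.074 0.074 0.074 0.074 0.074]
```

```bash
python3 -m handwheel '[[0,0.001,0.003,0,0,0,-1],[0.001,0.001,0.012,0,0,0,-1],[0.001,0.002,0.026,0,0,0,-1],[0.002,0.002,0.043,0,0,0,-1],[0.002,0.003,0.062,0,0,0,-1],[0.002,0.003,0.082,0,0,0,-1],[0.003,0.004,0.102,0,0,0,-1],[0.003,0.004,0.12,0,0,0,-1],[0.003,0.005,0.135,0,0,0,-1],[0.003,0.005,0.147,0,0,0,-1],[0.003,0.005,0.154,0,0,0,-1],[0.003,0.005,0.156,0,0,0,-1]]' 50
python3 -m handwheel '[[0,0,0,0,0,0,-1],[0,0,0,0,0,0,-1],[0,0,0,0,0,0,-1],[0,0,0,0,0,0,-1],[0,0,0,0,0,0,-1],[0,0,0,0,0,0,-1],[0,0,0,0,0,0,-1],[0,0,0,0,0,0,-1],[0,0,0,0,0,0,-1],[0,0,0,0,0,0,-1],[0,0,0,0,0,0,-1],[0,0,0,0,0,0,-1]]' 50
python3 -m handwheel '[[0,0,0,0,0,0,-1],[0,0,0,0,0,0,-1],[0,0,0,0,0,0,-1],[0,0,0,0,0,0,-1],[0,0,0,0,0,0,-1],[0,0,0,0,0,0,-1],[0,0,0,0,0,0,-1],[0,0,0,0,0,0,-1]]' 50
python3 rec.py 24 r5.pkl; python3 meas.py r5.pkl | grep -vc None; python3 - <<'E'
import pickle,cv2,numpy as np
from plant import eyes
o=pickle.load(open('r5.pkl','rb')); a=eyes.read_camera('scene')
z=lambda q:cv2.resize(q,None,fx=2,fy=2)
c=np.hstack([z(o[-1][2][80:280,180:400]),cv2.resize(a[130:230,260:345],(340,400))])
cv2.imwrite('pics/m5.png',c[:,:,::-1])
E=[]
for t,p,im in o:
    g=im.astype(float).mean(2)[222:232].mean(0); dg=np.gradient(g)
    r=334+np.argmax(np.abs(dg[334:365])); w=np.abs(dg[r-3:r+4]); E.append((w*np.arange(r-3,r+4)).sum()/w.sum())
print(np.round(E,1).tolist())
E
```

```text
time: 14.95
eef_pos: [0.5007, 0.2359, 0.2606]
tcp_rot: [-0.0, 1.0, -0.0, -0.0]
contact_force: [0.3, -0.6, -4.1]
opening: 0.323
finger_force: 50.3
time: 16.45
eef_pos: [0.5007, 0.2359, 0.2607]
tcp_rot: [-0.0, 1.0, -0.0, -0.0]
contact_force: [-0.5, -0.6, -5.0]
opening: 0.321
finger_force: 50.3
time: 17.45
eef_pos: [0.5007, 0.2359, 0.2607]
tcp_rot: [-0.0, 1.0, 0.0, 0.0]
contact_force: [-0.2, -0.3, -5.3]
opening: 0.321
finger_force: 50.3
18.65 [0.50065327 0.23593261 0.26070952] [-0.21529564  0.31902913 -4.70483165] 50.27140438556671
0
[344.1, 360.6, 344.7, 344.9, 345.0, 345.2, 360.6, 360.6, 360.6, 360.6, 345.1, 344.9, 344.8, 360.6, 344.2, 344.0, 343.9, 343.8, 343.8, 343.8, 343.9, 344.0, 344.2, 360.6]
```

View pics/m5.png

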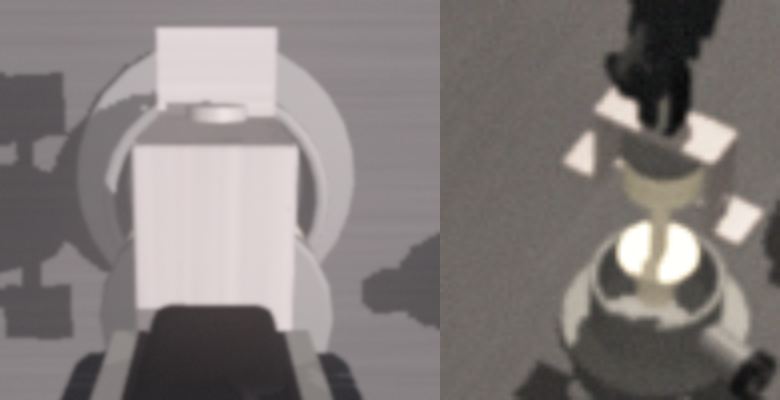

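The wrist and scene crops show the spout inside the collar and centred, with the rim clear on both sides. The pot edge moves less than 1 px (about 0.01 rad), and it has been held over 3.5 s, so I hand in.

```bash
python3 -c "
from plant import ctrl
print(ctrl.sign_off())"
```

```text
the job is handed in; nothing more can be done
None
```

The job is handed in: the feeder hangs still by its yoke in the grip, its spout about 23 mm inside the collar, centred to within a few millimetres and swinging about 0.01 rad, with no sign of contact; no verdict was returned.

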